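# Open the dial padlock on the parts chest and hold it up

## Robot

A 7-joint arm with a two-finger parallel gripper is mounted at the origin on the work surface. World frame = base frame: x ahead of the robot, y to its left, z up, the work surface at z = 0. Lengths are in m, angles in rad, forces in N, time in s.
With the tool pointing down it reaches from about 0.35 to 0.9 m from the base axis. Payload 8.1 kg.
Tool frame: the origin (TCP) lies midway between the tips of the shut fingers; the grasp point (between the pads) lies arm.grip_point_offset behind it (arm.grip_point_offset is the distance from the TCP to the grasp point, in m); y points along the fingers, z is the direction in which the jaws open and shut, and the axes are right-handed (so a half turn about y gives the same grasp; the last joint's range is limited). The gripper opens to 92 mm and grips with 3 to 60 N. Pads are 19 mm wide; open, the fingers measure 130 mm over their backs; the gripper's body (75 mm by 190 mm) begins 47 mm behind the grasp point.
Start: joints at [1.176, 0.434, 0.025, 1.573, -0.012, 1.134, -0.075], TCP at [0.18, -0.599, 0.227] pointing down, gripper open.
Joint ranges: [-2.62, 2.62], [-0.44, 2.09], [-1.27, 1.32], [0.08, 2.57], [-1.32, 4.46], [0.12, 2], [-2.74, 2.74]. Speed limits (rad/s): [2.22, 2.22, 3.01, 3.01, 3.14, 3.14, 3.14].

## Interface

Orientations are given as a rotation vector (axis times angle).
In Python, from cell import arm, get_image, camera_info gives the robot as it stands.
- The arm moves only by the tool carry_out, never from a script. Its argument "steps" is one flat list of numbers, 5 for each row, row after row: the opening, from 0 (shut) to 1 (fully open), then the shift along the world's x, y, z in units of 0.1 m (1.0 is 0.1 m), then the turn about the world's z in units of 45 degrees (1.0 is 45 degrees). In form: [hand, dx, dy, dz, spin, hand, dx, dy, dz, spin, ...]. A call has 1 to 12 rows; each row is the pose to reach, as a shift and turn from the pose commanded when the call began; what a row does not reach only later rows make up. A row lasts 1/10 s, in which the tool goes at most 50 mm and 8.59 degrees, less where a joint would pass 70% of its speed; a pose out of reach is approached as far as the arm can. A call with a number of a shift or a turn outside -1 to 1 is refused whole. A call with a gripper value outside its range is refused whole. The fingers move at their own pace and stop on an object; "grip_force" is the grip in N (left out, the last holds). Time passes only in rows, so rows that repeat a pose let the fingers close. It gives the time, the measured TCP pose, the force and the opening at its end, in the units of the state.
- arm.observe(): the state, without advancing time (a new reading comes with each control period).
- get_image(name): name is "scene" or "top"; returns (picture, depth): 480x640x3 uint8, red, green, blue; 480x640 float32, m along the optical axis (not along the pixel's ray), 0 where there is no reading.
- camera_info(name): a dict with "fovy" (degrees; the focal length in pixels is half the picture's height over the tangent of half this angle, whatever the lens; pixels are square), "cx", "cy" (the principal point, pixels), "R" (3x3) and "t" (3): a world point X has camera coordinates R X + t. Camera axes: x right, y down, z forward; pixel columns grow to the right and rows downward; lengths in m; the calibration is good to about 2 mm. A picture is of the moment at which its call begins. camera_info takes no time and is no camera call.
- arm.sign_off(): hands the job in, once; it reports no verdict.
The state is a dict: "clock": time; "joints": joint angles; "dq": joint speeds; "joint_efforts": joint torques, N m; "position": TCP position; "ee_rot": TCP orientation; "force": force on the tool from outside, world axes, zero at the start; "ft_torque": the same for the moment, N m; "width": opening from 0.0 (shut) to 1.0 (fully open).
Only numpy, scipy, OpenCV 4.12 (cv2) and the standard library are available. Lean on these libraries where they do the work, as an engineer would, in place of code of your own. Each camera call takes 0.05 s, during which the arm holds its last target. There are 200 camera calls.

## Task

Open the combination padlock on the lid of the grey parts chest: turn its clicking dial until it stands in the notch where the white pointer line points straight at the shackle, then pull the shackle fully out. Take the opened padlock off the upright lug of the hasp and hold it up in the gripper, still and shackle open, a hand's breadth (100 mm) or more clear above the lid; finish while holding it. Leave the other things on the chest and the bench where they are.

Things in the scene. Friction and masses are not known exactly. Their poses are not given: they have to be found in the camera images.
- chest: grey pressed-steel parts chest, fixed to the bench, 220 mm deep (x) x 300 mm wide (y) x 80 mm high. Origin: centre of its underside. Its own -x side is the front, turned roughly to the robot; its flat lid top is 80 mm above the bench
- lug_hole (a point): centre of the hole in the hasp's upright lug on the chest lid, 16 mm above the lid. The lug is a steel plate 28 mm wide (chest y), 32 mm high and 4 mm thick (chest x), with a round 15 mm hole through it along chest x; x axis as the chest's. The flat hasp strap lies on the lid in front of it, 40 mm wide and 1.5 mm thick
- padlock: loose steel dial padlock lying on its back on the chest lid, dial up, shackle pointing roughly to the robot; 0.4 to 0.6 kg in all. Block 58 x 58 x 32 mm. Origin: centre of the block's underside; z points out of the dial (up), the shackle points along -x. The block lies 7 to 9 mm behind the lug and the shackle's free leg passes through the lug's hole
- padlock_center (a point): centre of the padlock's body block, 16 mm above its underside; axes as the padlock's
- knob_center (a point): on the dial's axis, half-way up the gripping knob; 44 mm above the padlock's underside. The knob is round, knurled, 24 mm in diameter and 18 mm high (from 35 to 53 mm above the padlock's underside), standing on a 44 mm dial disc of 3 mm. A white pointer line runs on the disc and across the knob's top along this point's -x axis
- shackle_grip (a point): between the shackle's two straight legs at leg height, 16 mm above the padlock's underside; moves with the shackle; axes as the padlock's. U of 9 mm round bar, legs 18 mm either side (padlock y), 45 mm wide overall: can be gripped across both legs. Shut, it lies 62 mm from the padlock's centre and about 23 mm in front of the lug. Legs run straight to 19 mm, the bow ends 41 mm, further out (-x)
- dial (a joint): turn of the dial (rad), grows anticlockwise seen from above; no end stops. The lock opens at 0 or a whole turn (6.283), where the pointer line points straight at the shackle, within about 0.12 rad. It clicks into 12 notches, one every 0.524 rad counted from 0, with up to about 0.06 N m, and stays in the notch it is left in
- shackle (a joint): how far the shackle is drawn out of the block along padlock -x (m): 0 shut, 0.030 fully out (end stop). Blocked while the dial stands in a wrong notch; in the right one it slides with 1 to 2 N and stays where it is left. The block is the heavy end: lifted by the shackle with a soft grip it droops, with a firm one (50 N or more) it stays level
- spanner: bystander: steel spanner, 150 mm long, lying on the chest lid at its left (+y) side, its own x along it
- bearing: bystander: small-end bearing, 42 mm ring, 14 mm high, lying flat on the chest lid at its right (-y) side. Origin under its centre
- piston: bystander: aluminium piston, 52 mm in diameter, 66 mm high, upright on the bench. Origin under its centre
- wood_block: bystander: wood offcut 110 x 60 x 35 mm on the bench. Origin under its centre
- tub: bystander: clear plastic tub 160 x 120 x 60 mm on the bench. Origin under its centre
- mug: bystander: metal mug, 76 mm across, 85 mm high, on the bench. Origin under its centre
- marker: bystander: black marker pen, 130 mm long, lying on the bench
- toe_tip (a point): tip of the shackle's free leg (the one at padlock -y, through the lug; the other passes beside the lug and stays in the block). Shut, it is 10 mm inside the block; fully out, 20 mm in front of it. The 4 mm lug then stands in the gap between tip and block, and the lock lifts straight up off it (do not keep pulling the block against the lug)
Not all that is in view belongs to the job. What is shaped like the padlock but green or purple is not meant.

How it is judged:
On the way:
1. the shackle is pulled fully out while the lock is still on the hasp (value of joint shackle above 0.025 m and distance between padlock_center and lug_hole below 0.075 m), for 0.1 s.
At the end, for the whole second after the job is handed in: the padlock hangs in the gripper's fingers (contact over 1 N), its shackle drawn out by more than 20 mm, the centre of its block more than 90 mm above the chest lid (170 mm above the bench), not touching the chest and moving slower than 50 mm/s; no bystander was moved by more than 40 mm (value of joint shackle above 0.02 m and height (world z) of padlock_center above 0.17 m and contact force between the fingers and padlock above 1 N and contact force between padlock and chest below 0.05 N and linear speed of padlock below 0.05 m/s); the arm keeps its last pose, push and grip.
It fails at once if a bystander is pushed away (more than 40 mm) (distance of any of spanner, bearing, piston, wood_block, tub, mug, marker from where it was at the start of the episode above 0.04 m).
It also fails if it takes over 72 s, if anything falls off the work surface, if the arm or the gripper's body presses on something with over 40 N, if the wrist force passes 120 N, or if a joint passes its speed limit or range.

## Working session

There is one attempt and no reset: what is moved stays moved. The work goes in short steps, Python scripts to look and compute and a tool call to move; the robot and the scene stay as the last step left them, time stands still between calls to the robot, and variables do not carry over. Pictures are saved under pics/ and viewed, about 8 in all and at most 12, crops included, and the job is handed in when it is done.

Besides the shell and the picture viewer there is one more tool, called after ">>>" as a command line: name --argument value ..., lists and objects as JSON in quotes. carry_out: Moves the arm, as the interface text tells. Shifts and turns lie within -1 to 1; 1 stands for 0.1 m of shift or 45 degrees of turn. Its arguments: {"type":"object","properties":{"steps":{"type":"array","items":{"type":"number"}},"grip_force":{"type":"number"}},"required":["steps"]}

```bash
mkdir -p pics; ls; python3 - <<'E'
from cell import arm,get_image,camera_info
import cv2,numpy as np
print(arm.observe(), arm.grip_point_offset)
for n in("scene","top"):
    p,d=get_image(n); np.savez(f"{n}0.npz",p=p,d=d); cv2.imwrite(f"pics/{n}0.png",p[:,:,::-1]); print(n,camera_info(n))
E
```

```text
pics
{'clock': 0.0, 'joints': array([ 1.17638277,  0.43522348,  0.02496565,  1.57407992, -0.01158243,
        1.1339551 , -0.07510435]), 'dq': array([ 4.04982676e-04,  1.09523052e-04,  2.40333709e-04,  8.48897464e-05,
       -4.07311187e-04,  1.43101803e-04, -8.86120086e-04]), 'joint_efforts': array([-1.02647733e-03, -6.67851448e+01,  9.84785222e-01, -3.14460862e+01,
       -6.04940462e-02,  4.30192868e-02,  1.76843860e-04]), 'position': array([ 0.17961107, -0.59812696,  0.2259512 ]), 'ee_rot': array([-0.30375768,  2.06640831, -2.06332889]), 'force': array([0.05846947, 0.73738525, 0.0459101 ]), 'ft_torque': array([-0.04684124, -0.0106086 ,  0.04630042]), 'width': 1.0004540122519932} 0.0188
scene {'fovy': 52.855874102789315, 'cx': 317.2890342209804, 'cy': 237.7994376223815, 'R': array([[-0.59780084,  0.80161312,  0.00711048],
       [ 0.4777557 ,  0.36337957, -0.79981547],
       [-0.64372638, -0.47473329, -0.60020385]]), 't': array([ 0.34644577, -0.16099032,  1.63670182])}
top {'fovy': 47.07044995739315, 'cx': 332.4187203061855, 'cy': 245.17047217869225, 'R': array([[-0.01871237, -0.99979663, -0.00751989],
       [-0.99105121,  0.01954185, -0.13204402],
       [ 0.13216412,  0.00498173, -0.99121533]]), 't': array([0.00353064, 0.55358836, 1.20636662])}
```

View pics/scene0.png

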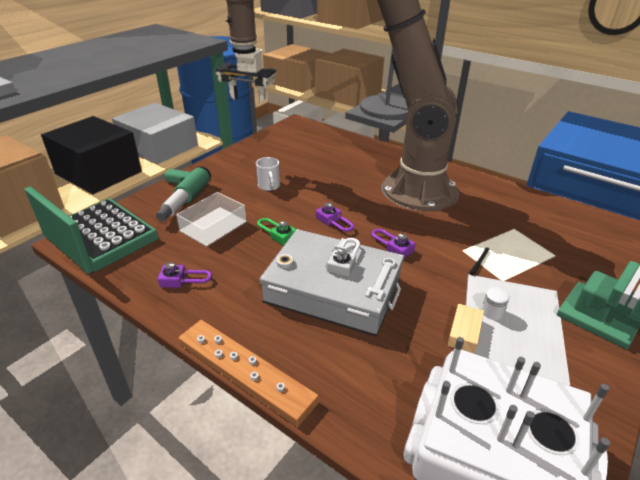

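View pics/top0.png

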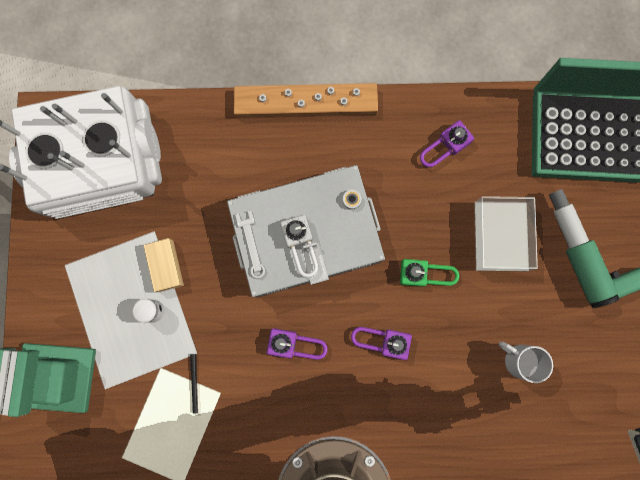

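The candidates are purple (456,138), (283,344) and (396,344), green (415,272), and a steel one at (296,232) on the chest lid with its shackle at the hasp. Only the steel one fits the description. I'll check it in an enlarged crop and measure it.

```bash
cat > h.py <<'E'
import numpy as np,cv2
from cell import camera_info
def ray(n,u,v,z):
    c=camera_info(n);f=240/np.tan(np.radians(c["fovy"])/2);R=np.array(c["R"]);t=np.array(c["t"])
    o=-R.T@t;d=R.T@np.array([(u-c["cx"])/f,(v-c["cy"])/f,1]);return o+d*(z-o[2])/d[2]
def pix(n,X):
    c=camera_info(n);f=240/np.tan(np.radians(c["fovy"])/2);q=np.array(c["R"])@X+c["t"];return q[:2]/q[2]*f+[c["cx"],c["cy"]]
def cloud(n,d):
    c=camera_info(n);f=240/np.tan(np.radians(c["fovy"])/2)
    v,u=np.mgrid[:480,:640];P=np.stack([(u-c["cx"])/f*d,(v-c["cy"])/f*d,d],-1)
    return (P-c["t"])@np.array(c["R"])
E
python3 - <<'E'
from h import *
T=np.load("top0.npz");S=np.load("scene0.npz")
a=cv2.resize(T["p"][200:290,260:335],None,fx=6,fy=6,interpolation=cv2.INTER_CUBIC)
b=cv2.resize(S["p"][230:285,318:368],None,fx=8,fy=8,interpolation=cv2.INTER_CUBIC)
h=max(a.shape[0],b.shape[0]);o=np.zeros((h,800,3),np.uint8)
b=b[:,:800-a.shape[1]]
o[:a.shape[0],:a.shape[1]]=a;o[:b.shape[0],a.shape[1]:a.shape[1]+b.shape[1]]=b
cv2.imwrite("pics/c.png",o[:,:,::-1]);print(a.shape,b.shape)
P=cloud("top",T["d"]);z=P[...,2]
def rect(m,name):
    n,l,st,c=cv2.connectedComponentsWithStats(m.astype(np.uint8)); i=l[231,296] or 1+np.argmax(st[1:,4])
    q=P[l==i]; r=cv2.minAreaRect(q[:,:2].astype(np.float32)); print(name,len(q),r,np.median(q[:,2]),q.mean(0))
w=np.zeros((480,640),bool);w[150:310,220:400]=1
rect(w&(z>.06)&(z<.2),"chest")
w[:]=0;w[205:285,268:330]=1
rect(w&(z>.103)&(z<.116),"block")
rect(w&(z>.12)&(z<.2),"knob")
print(np.round(np.sort(z[w])[-20:],3), np.median(z[170:195,300:340]))
E
```

```text
(540, 450, 3) (440, 350, 3)
chest 13698 ((0.5822830200195312, 0.05073082447052002), (0.234453484416008, 0.3030315339565277), 14.63978099822998) 0.08009240231721015 [0.58028824 0.05171075 0.08261263]
block 540 ((0.5762947797775269, 0.06972921639680862), (0.06004144623875618, 0.057880278676748276), 16.87601089477539) 0.11165562547004998 [0.57506181 0.06943201 0.11144597]
knob 118 ((0.5771812796592712, 0.06941676139831543), (0.024699905887246132, 0.023581815883517265), 0.6746007800102234) 0.13206041049374762 [0.57619789 0.06965803 0.13157218]
[0.135 0.136 0.136 0.136 0.136 0.136 0.137 0.138 1.269 1.269 1.269 1.269
 1.269 1.269 1.269 1.269 1.269 1.269 1.269 1.269] 0.07874345342020267
```

View pics/c.png

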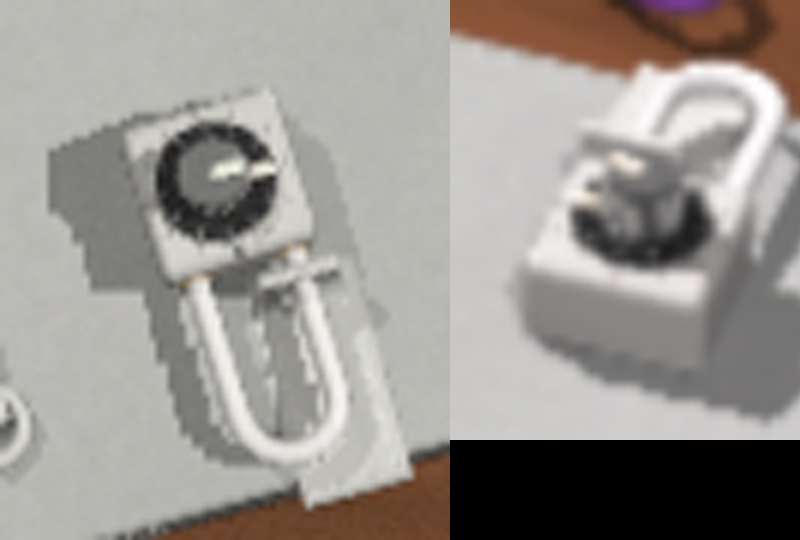

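The crop confirms the steel padlock: block at crop (220,190), shackle running down-right through the lug at about (298,280). The white pointer is on the right side of the dial at about (262,170), close to +90° from the shackle. Next I'll measure the lock's yaw, the pointer angle and the tool's yaw.

```bash
python3 - <<'E'
from h import *
from scipy.spatial.transform import Rotation as Ro
from cell import arm
T=np.load("top0.npz");p=T["p"].astype(int);P=cloud("top",T["d"]);z=P[...,2]
s=arm.observe();R=Ro.from_rotvec(s["ee_rot"]).as_matrix();print("jaw dir",R[:,2],"finger",R[:,1],"jaw yaw",np.degrees(np.arctan2(R[1,2],R[0,2])))
K=np.array([.5765,.0697])
w=np.zeros((480,640),bool);w[205:285,268:330]=1
# shackle
r=np.hypot(P[...,0]-K[0],P[...,1]-K[1])
m=w&(z>.094)&(z<.106)&(r>.04);q=P[m][:,:2]
for yaw in (12,14,15,16,17,18):
    c,sn=np.cos(np.radians(yaw)),np.sin(np.radians(yaw));l=(q-K)@np.array([[c,-sn],[sn,c]])
    k=(l[:,0]<-.045)&(l[:,0]>-.08);L=l[k]
    a=L[L[:,1]>0];b=L[L[:,1]<0]
    print(yaw,"slopes",np.polyfit(a[:,0],a[:,1],1)[0],np.polyfit(b[:,0],b[:,1],1)[0],"y",np.median(a[:,1]),np.median(b[:,1]),l[:,0].min(),len(a),len(b))
# block rect yaw with finer contour
# pointer
for lo,hi,h,n in((5,11.,.133,"knob"),(13,21,.115,"disc")):
    for v in range(215,250):
        for u in range(280,315):
            X=ray("top",u,v,h);rr=np.hypot(X[0]-K[0],X[1]-K[1])*1e3
            if lo<rr<hi and p[v,u].min()>170: print(n,u,v,p[v,u],round(np.degrees(np.arctan2(X[1]-K[1],X[0]-K[0])),1),round(rr,1))
m=w&(z>.107)&(z<.12)&(r>.03)&(P[...,0]<.56);print("lug",m.sum(),P[m].mean(0) if m.any() else "", P[m].min(0),P[m].max(0))
E
```

```text
jaw dir [ 0.2876057  -0.9577478  -0.00145465] finger [-5.74627011e-04  1.34626287e-03 -9.99998929e-01] jaw yaw -73.28531483070428
12 slopes 0.08821925873955304 0.0924117742926346 y 0.013069536636076217 -0.022849193056269684 -0.10200743524043461 67 68
14 slopes 0.051406609636854624 0.0548975658665385 y 0.015304167386803541 -0.02066503086487271 -0.10218873336468297 66 68
15 slopes 0.03878028912674156 0.04730620728786899 y 0.016318352042614052 -0.019494802580259533 -0.10223270234723124 67 67
16 slopes 0.021564707927588935 0.015341859467776896 y 0.01740845532248398 -0.018467645038907476 -0.10224553025829414 68 66
17 slopes 0.003008937479922471 -0.007917541510950652 y 0.01853363468254042 -0.0173000187868535 -0.10222721319036564 67 68
18 slopes -0.013337714600698106 -0.024251486647038533 y 0.019603626290285142 -0.01618589003465032 -0.10217775672300212 67 68
knob 297 227 [207 208 195] -45.1 5.6
knob 298 227 [221 222 209] -57.1 7.3
knob 299 227 [232 233 219] -64.5 9.1
knob 300 227 [199 199 188] -69.4 11.0
knob 298 228 [228 229 215] -73.3 6.3
knob 299 228 [226 228 213] -77.7 8.3
knob 300 228 [181 182 172] -80.4 10.4
disc 303 227 [197 197 184] -66.4 16.9
disc 304 227 [210 211 197] -69.1 18.8
disc 305 227 [195 196 184] -71.3 20.8
disc 302 228 [221 216 201] -70.8 14.1
disc 303 228 [231 231 217] -73.4 16.1
disc 304 228 [227 229 214] -75.5 18.2
disc 305 228 [224 225 211] -77.1 20.2
lug 64 [0.54803281 0.05947841 0.11111775] [0.54009211 0.0294515  0.10718838] [0.55992847 0.09319202 0.11774431]
```

Lock centre is (0.5765, 0.070), yaw about 16.7°. The pointer reads about +90° from the shackle, so the dial is 3 notches off and must turn −90°. The jaw's start yaw already matches the lock's y axis. I'll start travelling, high.

>>> carry_out --steps '[1, 0.3, 0.48, 0, 0, 1, 0.6, 0.96, 0, 0, 1, 0.6, 0.96, 0, 0, 1, 0.6, 0.96, 0, 0]'

```text
clock: 0.5
position: [0.2416, -0.5004, 0.2268]
ee_rot: [-0.307, 2.063, -2.061]
force: [-0.0, -0.1, -0.0]
width: 0.999
```

>>> carry_out --steps '[1, 0.3, 0.48, 0, 0, 1, 0.6, 0.96, 0, 0, 1, 0.6, 0.96, 0, 0, 1, 0.6, 0.96, 0, 0]'

```text
clock: 0.9
position: [0.3007, -0.4059, 0.2268]
ee_rot: [-0.306, 2.063, -2.063]
force: [-0.3, -1.1, 0.7]
width: 0.998
```

>>> carry_out --steps '[0.6, 0.3, 0.48, 0, 0, 0.6, 0.6, 0.96, 0, 0, 0.6, 0.6, 0.96, 0, 0, 0.6, 0.6, 0.96, 0, 0]'

```text
clock: 1.3
position: [0.3604, -0.3108, 0.2268]
ee_rot: [-0.305, 2.063, -2.064]
force: [-0.5, 0.0, -0.2]
width: 0.703
```

```bash
python3 -c "
from cell import arm
print(arm.observe())"
```

```text
{'clock': 1.3, 'joints': array([ 0.71585366,  0.20113924, -0.13751206,  1.91422489,  0.03214388,
        1.02799042, -0.71289821]), 'dq': array([ 0.03638041,  0.00579372,  0.05373003, -0.00409393,  0.01398997,
        0.00110247,  0.03569366]), 'joint_efforts': array([-2.03603804e+00, -4.69403529e+01, -2.14201637e+00, -2.94657809e+01,
       -3.35980626e-01, -1.04047122e-02, -7.04913028e-01]), 'position': array([ 0.36037552, -0.31081473,  0.22679078]), 'ee_rot': array([-0.30479984,  2.06337724, -2.06402096]), 'force': array([-0.50886175,  0.0377777 , -0.18699671]), 'ft_torque': array([ 0.00220433, -0.00755026,  0.04319003]), 'width': 0.7031874189099108}
```

>>> carry_out --steps '[0.6, 0.3, 0.48, 0, 0.19, 0.6, 0.54, 0.95, 0, 0.38, 0.6, 0.54, 0.95, 0, 0.57, 0.6, 0.54, 0.95, 0, 0.76, 0.6, 0.54, 0.95, 0, 0.95, 0.6, 0.54, 0.95, 0, 1, 0.6, 0.54, 0.95, 0, 1]'

```text
clock: 2.0
position: [0.413, -0.2188, 0.2266]
ee_rot: [-0.932, 1.565, -1.566]
force: [-0.5, -0.0, -0.4]
width: 0.602
```

>>> carry_out --steps '[0.6, 0.3, 0.48, 0, 0, 0.6, 0.54, 0.95, 0, 0, 0.6, 0.54, 0.95, 0, 0, 0.6, 0.54, 0.95, 0, 0]'

```text
clock: 2.4
position: [0.4685, -0.1205, 0.2266]
ee_rot: [-0.934, 1.562, -1.562]
force: [-0.5, -1.3, -0.2]
width: 0.597
```

>>> carry_out --steps '[0.6, 0.3, 0.48, 0, 0, 0.6, 0.54, 0.95, 0, 0, 0.6, 0.54, 0.95, 0, 0, 0.6, 0.54, 0.95, 0, 0]'

```text
clock: 2.8
position: [0.5221, -0.0263, 0.2264]
ee_rot: [-0.934, 1.563, -1.563]
force: [-0.5, -1.0, -0.5]
width: 0.602
```

>>> carry_out --steps '[0.6, 0.3, 0.48, 0, 0, 0.6, 0.54, 0.95, 0, 0, 0.6, 0.54, 0.95, 0, 0, 0.6, 0.54, 0.95, 0, 0, 0.6, 0.54, 0.95, 0, 0]'

```text
clock: 3.3
position: [0.5753, 0.0657, 0.2263]
ee_rot: [-0.934, 1.565, -1.567]
force: [-0.2, -0.3, 0.5]
width: 0.602
```

```bash
python3 -c "
from cell import arm
from scipy.spatial.transform import Rotation as Ro
import numpy as np
s=arm.observe();print(s);R=Ro.from_rotvec(s['ee_rot']).as_matrix();print(np.degrees(np.arctan2(R[1,2],R[0,2])))"
```

```text
{'clock': 3.3, 'joints': array([ 0.11142251,  0.40248774, -0.44102839,  1.65924958,  0.18852289,
        1.12357426, -0.87801623]), 'dq': array([ 0.01233853, -0.008584  ,  0.00071815,  0.00608221,  0.00048437,
       -0.00104565, -0.00819379]), 'joint_efforts': array([-1.79863069e+00, -6.05968738e+01, -6.25765264e+00, -3.12147939e+01,
       -1.94275947e-01, -1.25223915e-01, -2.75176868e-02]), 'position': array([0.57530998, 0.06570841, 0.22629193]), 'ee_rot': array([-0.93375381,  1.5645158 , -1.56696106]), 'force': array([-0.22452729, -0.30700403,  0.4992266 ]), 'ft_torque': array([-0.02404105, -0.06232863, -0.01203398]), 'width': 0.6022910231156886}
-28.481222615184617
```

>>> carry_out --steps '[0.6, 0.01, 0.04, -0.2, 0.19, 0.6, 0.01, 0.04, -0.4, 0.38, 0.6, 0.01, 0.04, -0.7, 0.57, 0.6, 0.01, 0.04, -0.7, 0.76, 0.6, 0.01, 0.04, -0.7, 0.95, 0.6, 0.01, 0.04, -0.7, 1, 0.6, 0.01, 0.04, -0.7, 1, 0.6, 0.01, 0.04, -0.7, 1]'

```text
clock: 4.1
position: [0.5766, 0.0709, 0.1568]
ee_rot: [-1.333, 0.994, -0.996]
force: [-0.0, -0.4, 0.1]
width: 0.601
```

```bash
python3 - <<'E'
from cell import arm,get_image
from h import *
s=arm.observe();print(s["position"],s["joints"][6])
p,d=get_image("scene");a=cv2.resize(p[190:310,270:410],None,fx=5,fy=5,interpolation=cv2.INTER_CUBIC);cv2.imwrite("pics/s1.png",a[:,:,::-1])
E
```

```text
[0.57657528 0.07094016 0.15681207] -0.23042965144259722
```

View pics/s1.png

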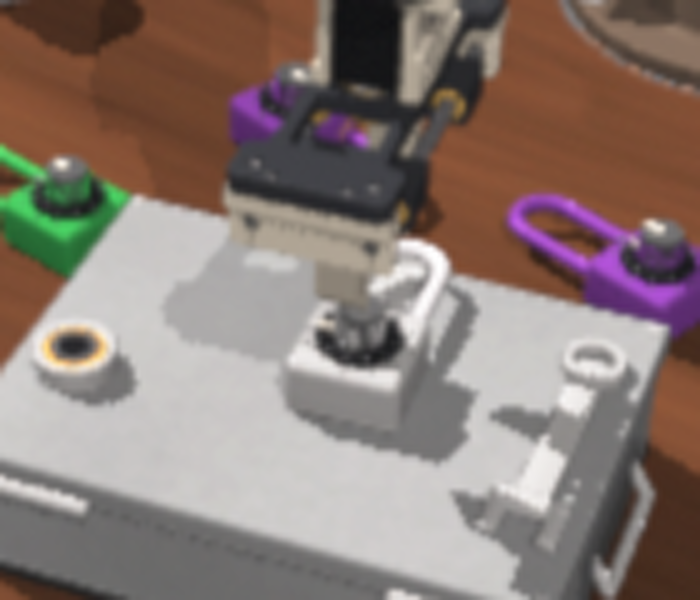

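The gripper stands over the knob (crop (360,320)), with clear space around it. Now descend and grip.

>>> carry_out --steps '[0.6, 0, -0.01, -0.2, 0, 0.6, 0, -0.01, -0.38, 0, 0.6, 0, -0.01, -0.38, 0, 0.6, 0, -0.01, -0.38, 0]' --grip_force 30

```text
clock: 4.55
position: [0.5767, 0.0721, 0.119]
ee_rot: [-1.333, 0.992, -0.992]
force: [-0.5, 1.2, 0.8]
width: 0.593
```

>>> carry_out --steps '[0, 0, 0, 0, 0, 0, 0, 0, 0, 0, 0, 0, 0, 0, 0, 0, 0, 0, 0, 0, 0, 0, 0, 0, 0, 0, 0, 0, 0, 0]' --grip_force 30

```text
clock: 5.15
position: [0.5767, 0.0723, 0.119]
ee_rot: [-1.333, 0.992, -0.992]
force: [-0.3, -0.9, 2.6]
width: 0.254
```

>>> carry_out --steps '[0.4, 0, 0, 0, 0, 0.4, 0, 0, 0, 0, 0.4, 0, -0.025, 0, 0, 0.4, 0, -0.025, 0, 0, 0, 0, -0.025, 0, 0, 0, 0, -0.025, 0, 0, 0, 0, -0.025, 0, 0, 0, 0, -0.025, 0, 0]' --grip_force 40

```text
clock: 5.95
position: [0.577, 0.07, 0.1188]
ee_rot: [-1.333, 0.991, -0.992]
force: [1.2, -0.0, -0.3]
width: 0.25
```

>>> carry_out --steps '[0, 0, 0, 0, -0.15, 0, 0, 0, 0, -0.3, 0, 0, 0, 0, -0.45, 0, 0, 0, 0, -0.6, 0, 0, 0, 0, -0.75, 0, 0, 0, 0, -0.9, 0, 0, 0, 0, -1, 0, 0, 0, 0, -1, 0, 0, 0, 0, -1]'

```text
clock: 6.85
position: [0.5766, 0.0699, 0.1187]
ee_rot: [-0.936, 1.561, -1.561]
force: [0.2, -0.5, -0.2]
width: 0.247
```

>>> carry_out --steps '[0, 0, 0, 0, -0.15, 0, 0, 0, 0, -0.3, 0, 0, 0, 0, -0.45, 0, 0, 0, 0, -0.6, 0, 0, 0, 0, -0.75, 0, 0, 0, 0, -0.9, 0, 0, 0, 0, -1, 0, 0, 0, 0, -1, 0, 0, 0, 0, -1]'

```text
clock: 7.75
position: [0.5768, 0.0701, 0.1187]
ee_rot: [-0.307, 2.063, -2.062]
force: [0.9, 0.1, -1.3]
width: 0.254
```

```bash
python3 - <<'E'
from cell import arm,get_image
from scipy.spatial.transform import Rotation as Ro
from h import *
s=arm.observe();R=Ro.from_rotvec(s['ee_rot']).as_matrix();print(s["position"],s["joints"][6],s["force"],s["ft_torque"],s["width"],np.degrees(np.arctan2(R[1,2],R[0,2])))
E
```

```text
[0.57678556 0.07008485 0.11868443] -1.5976698405379581 [ 0.9018274   0.0998603  -1.29119608] [ 0.07575919 -0.12713843 -0.03906917] 0.2535686246245685 -73.06489949170374
```

The turn ran smoothly. Now open, rise and step aside to check the pointer.

>>> carry_out --steps '[0.6, 0, 0, 0, 0, 0.6, 0, 0, 0, 0, 0.6, 0, 0, 0, 0, 0.6, 0, 0, 0.4, 0, 0.6, 0, 0, 0.8, 0, 0.6, 0, 0, 0.8, 0]'

```text
clock: 8.35
position: [0.5798, 0.0707, 0.2042]
ee_rot: [-0.294, 2.061, -2.06]
force: [0.7, -0.1, -0.3]
width: 0.591
```

>>> carry_out --steps '[0.6, 0, -0.5, 0, 0, 0.6, 0, -1, 0, 0, 0.6, 0, -1, 0, 0, 0.6, 0, -1, 0, 0]'

```text
clock: 8.75
position: [0.5766, -0.032, 0.1985]
ee_rot: [-0.301, 2.066, -2.067]
force: [-0.1, 0.1, -0.6]
width: 0.598
```

>>> carry_out --steps '[0.6, 0, -0.5, 0, 0, 0.6, 0, -1, 0, 0, 0.6, 0, -1, 0, 0, 0.6, 0, -1, 0, 0]'

```text
clock: 9.15
position: [0.5767, -0.1302, 0.1984]
ee_rot: [-0.302, 2.066, -2.065]
force: [-0.5, 0.4, -0.4]
width: 0.603
```

```bash
cat > look.py <<'E'
import sys
from cell import arm,get_image
from h import *
k=sys.argv[1]
print(arm.observe()["position"])
p,d=get_image("top");np.savez(f"top{k}.npz",p=p,d=d)
a=cv2.resize(p[200:290,260:335],None,fx=6,fy=6,interpolation=cv2.INTER_CUBIC)
cv2.imwrite(f"pics/t{k}.png",a[:,:,::-1])
P=cloud("top",d);z=P[...,2];w=np.zeros((480,640),bool);w[205:285,268:330]=1
for lo,hi in((.103,.116),(.12,.2)):
    m=w&(z>lo)&(z<hi)
    n,l,st,c=cv2.connectedComponentsWithStats(m.astype(np.uint8));i=1+np.argmax(st[1:,4])
    print(cv2.minAreaRect(P[l==i][:,:2].astype(np.float32)))
    if lo>.11: K=np.array(cv2.minAreaRect(P[l==i][:,:2].astype(np.float32))[0])
r=np.hypot(P[...,0]-K[0],P[...,1]-K[1])
q=P[w&(z>.094)&(z<.106)&(r>.04)][:,:2]
for yaw in (13,15,16,17,18,20):
    c,s=np.cos(np.radians(yaw)),np.sin(np.radians(yaw));l=(q-K)@np.array([[c,-s],[s,c]])
    L=l[(l[:,0]<-.045)&(l[:,0]>-.08)];A=L[L[:,1]>0];B=L[L[:,1]<0]
    print(yaw,np.polyfit(A[:,0],A[:,1],1)[0],np.polyfit(B[:,0],B[:,1],1)[0],np.median(A[:,1]),np.median(B[:,1]),l[:,0].min())
E
python3 look.py 2
```

```text
[ 0.57673866 -0.13024424  0.19842115]
((0.5758606791496277, 0.0699182003736496), (0.06150529161095619, 0.05778356269001961), 12.13940715789795)
((0.5768919587135315, 0.07021129131317139), (0.0243943240493536, 0.023607155308127403), 41.663143157958984)
13 -0.01278579092130768 0.000554623854974882 0.01909094857952201 -0.016929945728721967 -0.10261135581619893
15 -0.05228322313484978 -0.0374834007523707 0.021279698624273858 -0.0148833113665977 -0.10243810670132178
16 -0.07173320915979955 -0.061175899130277205 0.022265333216867158 -0.013813301554828043 -0.10230466111247694
17 -0.08860455154373476 -0.07460509317032028 0.023468665550416955 -0.01282655141640395 -0.10214005253280972
18 -0.11626552517817804 -0.09113645025667791 0.02442767609598094 -0.011717831717030922 -0.10194433110368813
20 -0.13482816113040483 -0.1166417532437231 0.026721279094628875 -0.009418306821852268 -0.10166761633690895
```

View pics/t2.png

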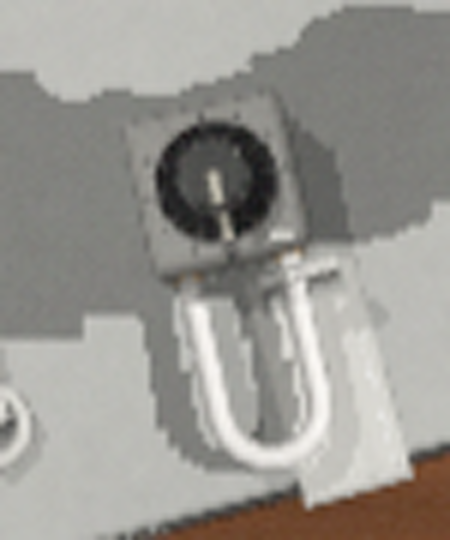

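The pointer now lies from (216,180) to (230,230), straight at the shackle. The lock settled at yaw about 12.6°. Next: the shackle grip at (0.516, 0.0575), with about −4° of spin.

>>> carry_out --steps '[0.7, -0.3, 0.4, 0, -0.1, 0.7, -0.6, 0.9, 0, -0.1, 0.7, -0.6, 0.9, 0, -0.1, 0.7, -0.6, 0.9, 0, -0.1]'

```text
clock: 9.6
position: [0.5162, -0.0361, 0.1991]
ee_rot: [-0.232, 2.106, -2.104]
force: [0.9, -0.8, -0.4]
width: 0.698
```

>>> carry_out --steps '[0.7, 0, 0.5, 0, 0, 0.7, 0, 0.98, 0, 0, 0.7, 0, 0.98, 0, 0, 0.7, 0, 0.98, -0.3, 0, 0.7, 0, 0.98, -0.6, 0, 0.7, 0, 0.98, -0.6, 0, 0.7, 0, 0.98, -0.6, 0]'

```text
clock: 10.3
position: [0.5172, 0.0577, 0.1389]
ee_rot: [-0.227, 2.109, -2.109]
force: [-0.5, 0.1, 1.2]
width: 0.701
```

```bash
python3 - <<'E'
from cell import arm,get_image
from scipy.spatial.transform import Rotation as Ro
from h import *
s=arm.observe();R=Ro.from_rotvec(s['ee_rot']).as_matrix();print(s["position"],s["joints"],np.degrees(np.arctan2(R[1,2],R[0,2])))
E
```

```text
[0.51717894 0.0576968  0.13894864] [-0.05404834  0.37518231 -0.20726874  1.9201247   0.09987474  0.85688659
 -1.67036621] -77.77987442129756
```

>>> carry_out --steps '[0.7, -0.01, 0, -0.2, 0, 0.7, -0.01, 0, -0.4, 0, 0.7, -0.01, 0, -0.52, 0, 0.7, -0.01, 0, -0.52, 0, 0.7, -0.01, 0, -0.52, 0]'

```text
clock: 10.8
position: [0.5165, 0.058, 0.0877]
ee_rot: [-0.224, 2.109, -2.108]
force: [-0.6, 0.8, -0.5]
width: 0.702
```

>>> carry_out --steps '[0.3, 0, 0, 0, 0, 0.3, 0, 0, 0, 0, 0.3, 0, 0, 0, 0, 0.3, 0, 0, 0, 0, 0.3, 0, 0, 0, 0, 0.3, 0, 0, 0, 0]' --grip_force 60

```text
clock: 11.4
position: [0.5161, 0.0576, 0.087]
ee_rot: [-0.225, 2.109, -2.109]
force: [-0.2, -3.4, 4.7]
width: 0.469
```

The width is 43 mm, so both legs are held. Now pull out slowly.

>>> carry_out --steps '[0.3, -0.05, -0.011, 0, 0, 0.3, -0.1, -0.022, 0, 0, 0.3, -0.15, -0.033, 0, 0, 0.3, -0.2, -0.044, 0, 0, 0.3, -0.24, -0.053, 0, 0, 0.3, -0.28, -0.061, 0, 0, 0.3, -0.28, -0.061, 0, 0, 0.3, -0.28, -0.061, 0, 0]'

```text
clock: 12.2
position: [0.4872, 0.0518, 0.0866]
ee_rot: [-0.227, 2.109, -2.109]
force: [0.2, -1.6, 2.0]
width: 0.472
```

```bash
python3 - <<'E'
from cell import arm,get_image
from h import *
s=arm.observe();print(s["position"],s["force"],s["ft_torque"])
p,d=get_image("scene");a=cv2.resize(p[200:300,290:400],None,fx=5,fy=5,interpolation=cv2.INTER_CUBIC);cv2.imwrite("pics/s3.png",a[:,:,::-1])
E
```

```text
[0.48716718 0.05176433 0.08659297] [ 0.19068001 -1.61006244  1.97061807] [-0.56163604  0.0403035  -0.14604457]
```

View pics/s3.png

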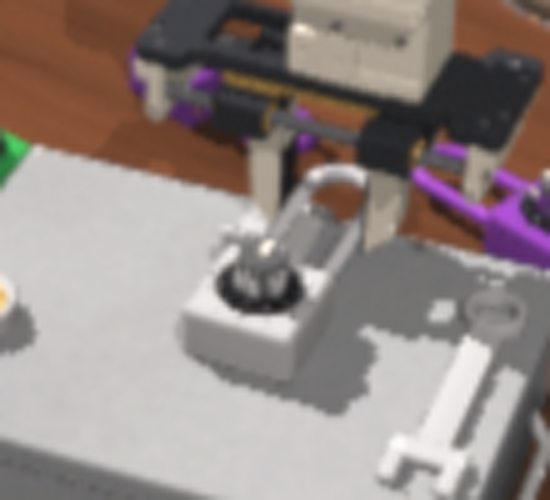

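The fingers hold the shackle legs at crop (270,190) and (380,220), with the block behind. To see how much the block followed, I'll compare its position by depth with the first picture.

```bash
cat > blk.py <<'E'
from cell import arm,get_image
from h import *
def f(d):
    P=cloud("scene",d);r=np.hypot(P[...,0]-.575,P[...,1]-.07)
    for lo,hi in((.127,.15),(.106,.113)):
        q=P[(r<.042)&(P[...,2]>lo)&(P[...,2]<hi)];q=q[:,:2]
        b=cv2.minAreaRect(q.astype(np.float32));print(len(q),np.round(b[0],4),np.round(b[1],4),round(b[2],1))
f(np.load("scene0.npz")["d"]);f(get_image("scene")[1]);s=arm.observe();print(s["position"],s["force"])
E
python3 blk.py
```

```text
83 [0.5758 0.0687] [0.0275 0.0247] 46.1
100 [0.5707 0.0679] [0.0722 0.0588] 16.4
79 [0.5756 0.0692] [0.0252 0.0238] 48.9
99 [0.5778 0.0709] [0.0582 0.0579] 12.8
[0.48747617 0.05182251 0.08659575] [-0.17948041 -1.11745908  1.39079825]
```

The block stayed put while the shackle came about 29.5 mm. I'll pull 3 mm more to reach the end stop and centre the lug in the gap.

>>> carry_out --steps '[0.3, -0.015, -0.003, 0, 0, 0.3, -0.03, -0.006, 0, 0, 0.3, -0.03, -0.006, 0, 0, 0.3, -0.03, -0.006, 0, 0]' --grip_force 60

```text
clock: 12.7
position: [0.4851, 0.0516, 0.0868]
ee_rot: [-0.225, 2.109, -2.108]
force: [1.8, -0.0, 0.7]
width: 0.474
```

```bash
python3 blk.py
```

```text
83 [0.5758 0.0687] [0.0275 0.0247] 46.1
100 [0.5707 0.0679] [0.0722 0.0588] 16.4
75 [0.5748 0.0696] [0.0249 0.022 ] 69.6
90 [0.5763 0.0714] [0.0597 0.0569] 14.9
[0.48505707 0.05159278 0.08681257] [2.51880531 1.78906989 0.94780358]
```

>>> carry_out --steps '[0.3, 0, 0, 0.05, 0, 0.3, 0, 0, 0.1, 0, 0.3, 0, 0, 0.15, 0, 0.3, 0, 0, 0.2, 0, 0.3, 0, 0, 0.2, 0, 0.3, 0, 0, 0.2, 0]'

```text
clock: 13.35
position: [0.4847, 0.0511, 0.1068]
ee_rot: [-0.226, 2.109, -2.109]
force: [-0.4, -1.0, -5.3]
width: 0.472
```

```bash
python3 - <<'E'
from cell import arm,get_image
from h import *
s=arm.observe();print(s["position"],s["force"],s["ft_torque"],s["width"])
p,d=get_image("scene");a=cv2.resize(p[200:300,290:400],None,fx=5,fy=5,interpolation=cv2.INTER_CUBIC);cv2.imwrite("pics/s4.png",a[:,:,::-1])
E
```

```text
[0.48469134 0.05113165 0.10680512] [-0.39132067 -1.04829583 -5.26076673] [-0.08836779  0.30747337  0.03025489] 0.4718597134518025
```

View pics/s4.png

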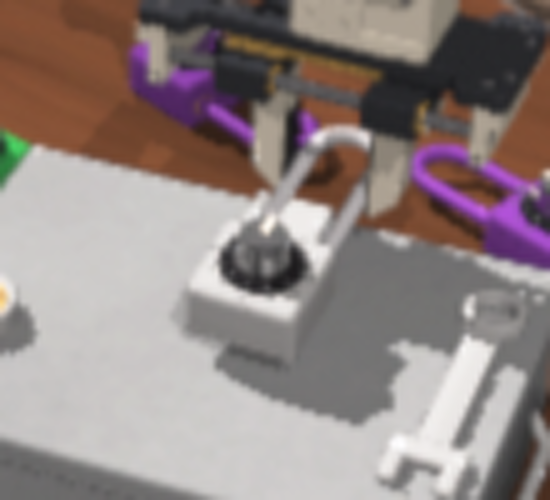

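The block at (250,290) is off the lid and level, and the 5.3 N load matches the lock's full weight. Keep lifting.

>>> carry_out --steps '[0.3, 0, 0, 0.1, 0, 0.3, 0, 0, 0.2, 0, 0.3, 0, 0, 0.3, 0, 0.3, 0, 0, 0.4, 0, 0.3, 0, 0, 0.5, 0, 0.3, 0, 0, 0.6, 0, 0.3, 0, 0, 0.7, 0, 0.3, 0, 0, 0.8, 0, 0.3, 0, 0, 0.9, 0, 0.3, 0, 0, 1, 0]'

```text
clock: 14.4
position: [0.4847, 0.0512, 0.2076]
ee_rot: [-0.226, 2.109, -2.109]
force: [0.3, -0.7, -4.5]
width: 0.471
```

>>> carry_out --steps '[0.3, 0, 0, 0.1, 0, 0.3, 0, 0, 0.2, 0, 0.3, 0, 0, 0.3, 0, 0.3, 0, 0, 0.35, 0, 0.3, 0, 0, 0.4, 0, 0.3, 0, 0, 0.4, 0, 0.3, 0, 0, 0.4, 0, 0.3, 0, 0, 0.4, 0, 0.3, 0, 0, 0.4, 0, 0.3, 0, 0, 0.4, 0]'

```text
clock: 15.4
position: [0.4846, 0.0512, 0.2465]
ee_rot: [-0.226, 2.109, -2.109]
force: [-0.4, 1.0, -4.8]
width: 0.469
```

```bash
python3 - <<'E'
from cell import arm,get_image
from h import *
s=arm.observe();print(s["position"],s["force"],s["ft_torque"],s["width"],abs(s["dq"]).max())
p,d=get_image("scene");a=cv2.resize(p[150:300,270:410],None,fx=4,fy=4,interpolation=cv2.INTER_CUBIC);cv2.imwrite("pics/s5.png",a[:,:,::-1])
P=cloud("scene",d);r=np.hypot(P[...,0]-.575,P[...,1]-.07);q=P[(r<.035)&(P[...,2]>.12)&(P[...,2]<.32)]
print(np.percentile(q[:,2],[1,10,50,90,99]),len(q))
A=q[(abs(q[:,2]-np.median(q[:,2]))<.02)]
for x in(.55,.56,.57,.58,.59,.6): 
    k=abs(q[:,0]-x)<.005; print(x,k.sum(),np.round(np.percentile(q[k,2],[5,30,50,70,95]),3) if k.sum()>3 else "")
E
```

```text
[0.48463857 0.05117727 0.24648525] [-0.43041506  0.96543898 -4.8081885 ] [-0.07207653  0.30641288 -0.03294839] 0.4686789400827883 0.00218734051549854
[0.23857743 0.2457731  0.26739312 0.28603566 0.29125918] 656
0.55 27 [0.247 0.267 0.268 0.269 0.272]
0.56 48 [0.248 0.266 0.269 0.271 0.274]
0.57 78 [0.249 0.268 0.272 0.288 0.292]
0.58 132 [0.254 0.27  0.273 0.283 0.29 ]
0.59 128 [0.246 0.268 0.269 0.272 0.285]
0.6 225 [0.24  0.249 0.255 0.263 0.268]
```

View pics/s5.png

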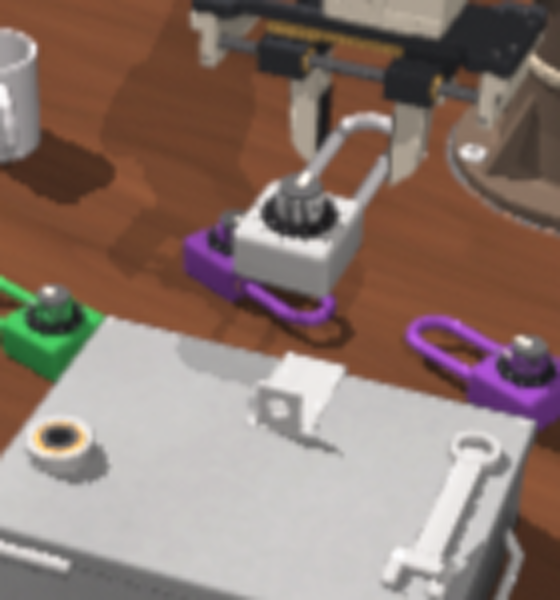

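The padlock hangs level and open at crop (300,240), the lug at (290,400) is free, and the spanner and bearing look unmoved. The block's underside is about 0.238 m up and it isn't moving. I'm handing it in.

```bash
python3 -c "
from cell import arm
print(arm.sign_off())"
```

```text
the job is handed in; nothing more can be done
None
```

The padlock is open, off the hasp and held still in the gripper above the lid. I handed the job in at about 15.5 s; no verdict is reported.

I turned the dial three notches clockwise (90°), so the pointer stood straight at the shackle. I then gripped both legs at 60 N, pulled the shackle out about 30 mm and lifted the lock straight off the lug.

**Last checks:**
- **Height:** the block's underside is about 0.238 m above the bench, roughly 158 mm clear of the lid. Its centre is at about 0.254 m.
- **Shackle:** it is drawn out about 30 mm, going by the roughly 92 mm between grip and dial.
- **Grip and stillness:** the lock hangs level, with 4.8 N on the wrist and joint speeds near zero.
- **Other things:** the spanner and bearing look unmoved in the last picture. I did not measure any bystander's position, and the tub, piston, wood block and marker were outside that picture.

No check failed. The lock turned from about 16.7° to 12.6° on the lid while I worked the dial, and I aligned the shackle grip to the new angle.

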